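# Load the last pan and lock the carrier's keeper bar

### The job

Get the pan carrier ready to go: push the orange-lidded pan straight back along its runners, under the shelf, until it stops against the back panel. Then pull up the red spring knob of the keeper bar to draw its pin, slide the bar to the right to the next hole so that it also shuts in the orange pan, and let the pin drop fully into that hole. Finish while still holding the knob with the pin fully down, do not let go of it, and leave all the other things where they stand.

Things in the scene. Friction and masses are not known exactly. Their poses are not given: they have to be found in the camera images.
- carrier: Stainless pan carrier fixed on the bench: three open-fronted lanes, centres at y = +120, 0, -120 mm. Pans hang by their rims on runners 125 mm above the bench and slide along x up to the back panel; a pan is home when its origin is at x = 0 in this frame. Origin on the bench under the middle lane's home pan; x to the back, y to the left along the front, z up. Handles reach y = +-227 mm.
- shelf_edge (a point): Middle of the front edge of the steel shelf that lies over the rear of the pans: carrier x = -8 mm; shelf underside 170, top 174 mm above the bench, from here 100 mm back and 388 mm wide. Axes as the carrier's.
- pan_orange: Stainless ninth-size pan, orange lid clipped on, 0.45 to 0.85 kg, in the right lane (carrier y = -120 mm), pulled 30 to 62 mm out to the front at the start. Body 152 x 86 mm, rim 176 (x) x 106 (y) mm. Lid top 73 mm and its bridge handle 90 mm above the bottom. Origin at the centre of its bottom, 62.5 mm above the bench; x to the carrier's back. Slides with 3 mm side play and a few N of friction.
- pan_front (a point): Middle of the front edge of the orange pan's rim, 88 mm in front of the pan's origin and 127 mm above the bench; the rim edge is 3.5 mm thick, the lid above it begins 5 mm farther back. Pushed here the pan moves straight. The pan is home when this point is at carrier x = -88 mm.
- keeper (a joint): Position of the keeper bar along its guide tube in m: 0 at the start (pin in the tube's middle hole, bar in front of the left and middle lanes), growing as it slides to the right (carrier -y). The next hole is at 0.120, where the bar stands before all three lanes; stop at 0.153; the third hole is at -0.120. Sliding takes about 2 N with the pin drawn. The pin has 1.3 mm play in a hole.
- plunger (a joint): Lift of the spring plunger (pin with its knob) in m: 0 = pin fully down in a hole, 0.009 = pin tip just clear of the tube, 0.013 = end of travel. Pulling up takes 6 N at first and 11 N at full lift; the spring drives it back down. Let go between holes, the pin rides on the tube at 0.008 to 0.009 and drops by itself when over a hole.
- knob: Red round knob of the plunger, 32 mm diameter, 22 mm high, to grip round its side from above; rises with the plunger and travels with the bar. Origin on its axis at mid height, 101 mm above the bench with the pin down; axes as the carrier's; at the start at carrier x = -150, y = +120 mm. Below it a 22 mm barrel (top 83 mm above the bench). Behind it, 36 mm from its axis, the bar's brackets.
- next_hole (a point): The hole the pin must go into, 10.5 mm wide, on top of the 25 mm square guide tube (along carrier y, -190 to +300 mm; top 45 mm above the bench), at carrier x = -150, y = 0: straight below the knob's axis when keeper is 0.120. A 32 mm square stop collar sits on the tube at y = -95 mm.
- bar_end (a point): Right-hand end of the keeper bar, a 16 mm round steel bar 350 mm long along the carrier's y, axis 122 mm above the bench and 44 mm behind the knob's axis. It passes 10 mm in front of a pan that is home and runs into one that is not.
- pan_green: Pan of the same make with a green lid, home in the middle or left lane. Leave alone. Origin at the centre of its bottom.
- pan_white: Pan of the same make with a white lid, home in the left or middle lane. Leave alone. Origin at the centre of its bottom.
- spare_lid: Blue spare lid, 98 x 166 x 7 mm with a bridge handle 24 mm high, lying on the carrier's shelf. Leave alone. Origin at the centre of its underside.
- bowl: Steel mixing bowl, 230 mm diameter, 75 mm high, on the bench to the left. Leave alone. Origin at the centre of its underside.
- squeeze_bottle: Yellow squeeze bottle, 56 mm diameter, 158 mm high, on the bench to the right. Leave alone. Origin at the centre of its underside.
- salt_shaker: Aluminium salt shaker, 60 mm diameter, 90 mm high, on the bench to the right. Leave alone. Origin at the centre of its underside.
- serving_spoon: Serving spoon with black handle, 260 mm long, 30 mm high at most, lying on the bench to the left front. Leave alone. Origin under its middle.
There are look-alikes about, which are no part of the job. Leave any blue or pink look-alike of the pan_orange alone.

How it is judged:
On the way, in this order (a step that is already met when the one before it is completed fails the run):
1. the orange pan is home against the back panel while the keeper bar is still locked in its first hole (x of pan_orange in the frame of carrier above -0.007 m and linear speed of pan_orange below 0.03 m/s and value of joint keeper below 0.008 m and value of joint plunger below 0.004 m), for 0.2 s.
2. the fingers have drawn the pin clear of the first hole (value of joint plunger above 0.007 m and value of joint keeper below 0.03 m and contact force between the fingers and knob above 1 N), for 0.05 s.
At the end, for the whole second after the job is handed in: The keeper bar is within 4 mm of the next hole with its pin fully down (within 2 mm), the gripper's fingers still hold the knob (more than 2 N), and the orange pan hangs at rest on its runners in the right lane within 10 mm of the back panel (value of joint keeper between 0.116 and 0.124 m and value of joint plunger below 0.002 m and contact force between the fingers and knob above 2 N and x of pan_orange in the frame of carrier above -0.01 m and y of pan_orange in the frame of carrier between -0.13 and -0.11 m and z of pan_orange in the frame of carrier between 0.058 and 0.067 m and linear speed of pan_orange below 0.02 m/s); the arm keeps its last pose, push and grip.
It fails at once if another pan, the spare lid, the bowl, a bottle, the shaker or the spoon moved more than 30 mm (distance of any of pan_green, pan_white, spare_lid, bowl, squeeze_bottle, salt_shaker, serving_spoon from where it was at the start of the episode above 0.03 m).
It also fails if it takes over 50 s, if anything falls off the work surface, if the arm or the gripper's body presses on something with over 40 N, if the wrist force passes 120 N, or if a joint passes its speed limit or range.

### The arm

A 7-joint arm with a two-finger parallel gripper is mounted at the origin on the work surface. World frame = base frame: x ahead of the robot, y to its left, z up, the work surface at z = 0. Lengths are in m, angles in rad, forces in N, time in s.
With the tool pointing down it reaches from about 0.4 to 0.85 m from the base axis. Payload 10.4 kg.
Tool frame: the origin (TCP) lies at the very end of the fingers, on their centre line; the grasp point (between the pads) lies 19 mm behind it; z points along the fingers, y is the direction in which the jaws open and shut (so a half turn about z gives the same grasp; the last joint's range is limited). The gripper opens to 85 mm and grips with 20 to 120 N. Pads are 22 mm wide; open, the fingers measure 114 mm over their backs; the gripper's body (76 mm by 85 mm) begins 54 mm behind the grasp point. The pads swing forward as they close: fully open they stand 13 mm farther back than shut.
Start: joints at [1.114, 0.332, -0.065, 1.46, 0.022, 1.35, -0.088], TCP at [0.263, -0.567, 0.231] pointing down, gripper open.
Joint ranges: [-2.6, 2.6], [-0.5, 2.12], [-1.47, 1.34], [0.16, 2.42], [-1.27, 4.41], [0.06, 2.06], [-2.6, 2.6]. Speed limits (rad/s): [2.22, 2.22, 2.79, 2.79, 3.14, 3.14, 3.14].

### API

Orientations are given as a unit quaternion [x, y, z, w].
In Python, from workcell import get_obs, camera, camera_info, hand_in gives the robot as it stands.
- The arm moves only by the tool move_arm, never from a script. Its argument "moves" is a list of rows, each a list of 3 entries, a list of its own where there are three numbers: the shift along the tool's x, y, z in units of 25 mm (1.0 is 25 mm), then the turn, a rotation vector about the tool's x, y, z in degrees, then the opening, from 0 (shut) to 1 (fully open). A call has 1 to 5 rows; each row shifts and turns the commanded pose from where the row before left it, along the tool's axes as they then stand; what a row does not reach is not made up. A row lasts 1/8 s, in which the tool goes at most 62.5 mm and 10.7 degrees, less where a joint would pass 70% of its speed; a pose out of reach is approached as far as the arm can. A call is refused whole if a number of a shift passes 1 or a number of a turn 10.7, either way. A call with a gripper value outside its range is refused whole. The fingers move at their own pace and stop on an object; "squeeze" is the grip in N (left out, the last holds). Time passes only in rows, so rows that do not move let the fingers close. It gives the time, the measured TCP pose, the force and the opening at its end, in the units of the state.
- get_obs(): the state, without advancing time (a new reading comes with each control period).
- camera(name): name is "side" or "top"; returns the picture (400x640x3 uint8, red, green, blue); there is no depth.
- camera_info(name): a dict with "fx", "fy", "cx", "cy" (pixels), "origin" and "rotation" of the camera in the world. Camera axes: x right, y down, z forward; pixel columns grow to the right and rows downward; lengths in m; the calibration is good to about 2 mm. A picture is of the moment at which its call begins. camera_info takes no time and is no camera call.
- hand_in(): hands the job in, once; it reports no verdict.
The state is a dict: "clock": time; "joint_pos": joint angles; "joint_velocities": joint speeds; "tau": joint torques, N m; "position": TCP position; "ee_rot": TCP orientation; "ft_force": force on the tool from outside, world axes, zero at the start; "torque": the same for the moment, N m; "grip_width": opening from 0.0 (shut) to 1.0 (fully open).
Only numpy, scipy, OpenCV 4.12 (cv2) and the standard library are available. Lean on these libraries where they do the work, as an engineer would, in place of code of your own. Each camera call takes 0.05 s, during which the arm holds its last target. There are 200 camera calls.

## Working session

There is one attempt and no reset: what is moved stays moved. The work goes in short steps, Python scripts to look and compute and a tool call to move; the robot and the scene stay as the last step left them, time stands still between calls to the robot, and variables do not carry over. Pictures are saved under pics/ and viewed, about 8 in all and at most 12, crops included, and the job is handed in when it is done.

Besides the shell and the picture viewer there is one more tool, called after "Emit:" as name(argument=value, ...) on one line, values as JSON. move_arm: Moves the arm, as the interface text tells. Its arguments: {"type":"object","properties":{"moves":{"type":"array","items":{"type":"array"}},"squeeze":{"type":"number"}},"required":["moves"]}

```bash
mkdir -p pics; python3 - <<'E'
from workcell import *
import cv2
for n in("side","top"):
    cv2.imwrite(f"pics/{n}0.png",camera(n)[:,:,::-1]); print(n,camera_info(n))
o=get_obs();print(o["position"],o["ee_rot"],o["clock"],o["grip_width"],o["ft_force"])
E
```

```text
side {'fx': 468.6082187239357, 'fy': 468.6082187239357, 'cx': 320.89456845800214, 'cy': 194.80854795046406, 'origin': array([0.39997009, 1.41844782, 1.02195787]), 'rotation': array([-0.02295444,  0.87411639, -0.48495018,  0.01472919])}
top {'fx': 438.5992481192025, 'fy': 438.5992481192025, 'cx': 326.34696778838685, 'cy': 198.39175061868687, 'origin': array([0.37902622, 0.00819885, 1.41838428]), 'rotation': array([ 0.71125163, -0.70188367,  0.02954506, -0.02464809])}
[ 0.26255534 -0.56680908  0.23062559] [ 9.76564334e-01  2.15224798e-01 -1.69816396e-04 -5.99864982e-04] 0.1 1.0022431794047926 [ 0.63363468 -0.44872792 -0.42417183]
```

View pics/side0.png

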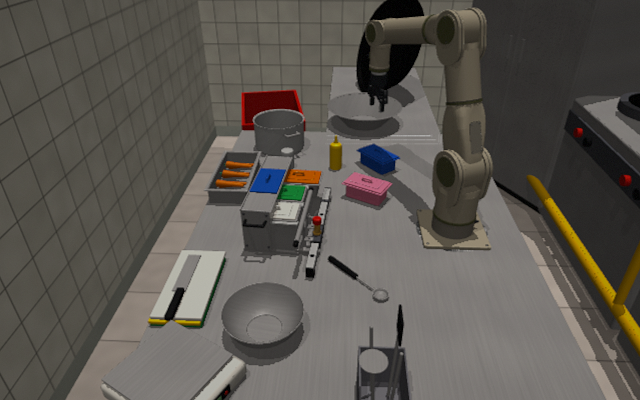

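View pics/top0.png

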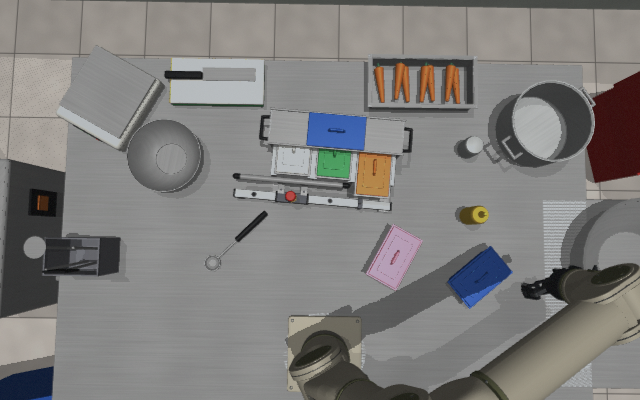

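The top view shows the carrier at (255-415, 110-210). The orange-lidded pan is in its right lane at (374,175), with the red knob at (290,196). The look-alikes are the pink pan (394,257) and the blue pan (480,276), both on the bench. Only the orange one hangs in the carrier. I'll confirm it in an enlarged crop.

```bash
python3 - <<'E'
import cv2
a=cv2.imread("pics/top0.png")[100:225,225:425]
cv2.imwrite("pics/topc.png",cv2.resize(a,None,fx=4,fy=4,interpolation=cv2.INTER_CUBIC))
E
```

```text
(no output)
```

View pics/topc.png

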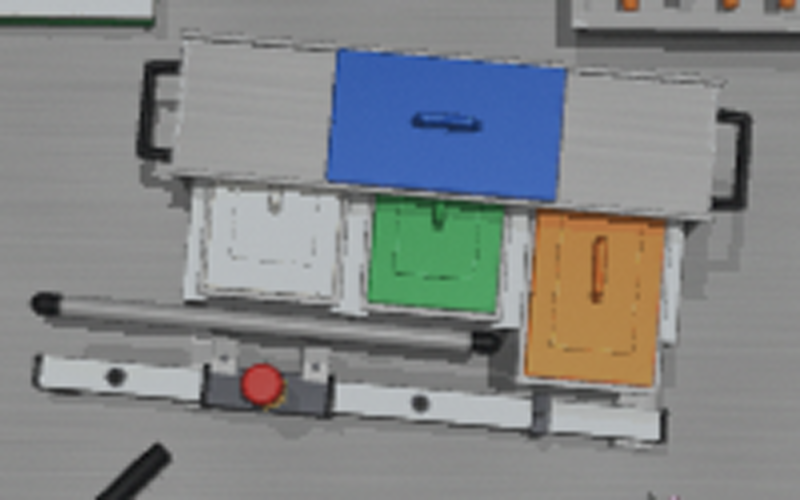

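The crop shows the white, green and orange pans hanging in the lanes, with orange pulled out on the right. Crop pixels: knob (263,384), holes (116,377) and (420,403), shelf front corners (172,177) and (710,217), and orange rim front about (520,382) to (657,390). I'll fit the carrier pose.

```bash
cat > h.py <<'E'
from workcell import *
import numpy as np
from scipy.spatial.transform import Rotation as R
from scipy.optimize import least_squares
def proj(n,P):
    c=camera_info(n); q=(R.from_quat(c["rotation"]).inv()).apply(np.atleast_2d(P)-c["origin"])
    return np.c_[c["fx"]*q[:,0]/q[:,2]+c["cx"],c["fy"]*q[:,1]/q[:,2]+c["cy"]]
def pix2w(n,uv,z):
    c=camera_info(n); uv=np.atleast_2d(uv)
    d=R.from_quat(c["rotation"]).apply(np.c_[(uv[:,0]-c["cx"])/c["fx"],(uv[:,1]-c["cy"])/c["fy"],np.ones(len(uv))])
    return c["origin"]+d*((z-c["origin"][2])/d[:,2])[:,None]
def c2w(p,P): # carrier pose x,y,yaw
    return R.from_euler("z",p[2]).apply(np.atleast_2d(P))+[p[0],p[1],0]
E
python3 - <<'E'
from h import *
uv=np.array([[263,384],[116,377],[420,403],[172,177],[710,217],[185,38],[720,84]])/4+[224.6,99.6]
P=np.array([[-.15,.12,.112],[-.15,.24,.045],[-.15,0,.045],[-.008,.194,.174],[-.008,-.194,.174],[.092,.194,.174],[.092,-.194,.174]])
W=pix2w("top",uv,P[:,2]); 
s=least_squares(lambda p:(c2w(p,P)-W)[:,:2].ravel(),[.6,0,0]).x
print(s,np.degrees(s[2])); print(((c2w(s,P)-W)*1000).round(1)[:,:2])
print("knob",c2w(s,[-.15,.12,.101]),"hole",c2w(s,[-.15,0,.045]))
r=pix2w("top",np.array([[520,382],[660,391],[590,386.5]])/4+[224.6,99.6],.127)
print("rim in carrier",R.from_euler("z",-s[2]).apply(r-[s[0],s[1],0]))
np.save("pose.npy",s)
print(proj("side",c2w(s,P)).round(1).tolist())
o=get_obs();print(o["position"],R.from_quat(o["ee_rot"]).as_matrix().round(3))
E
```

```text
[ 0.62651654 -0.02268696 -0.07168401] -4.1071914087662975
[[-0.8  0.3]
 [-1.7 -0.5]
 [-1.6 -1. ]
 [ 3.1  0.6]
 [-1.2  0. ]
 [ 1.1  0.4]
 [ 1.3  0.1]]
knob [[0.48549649 0.10774825 0.101     ]] hole [[ 0.47690177 -0.01194356  0.045     ]]
rim in carrier [[-0.13264195 -0.0704906   0.127     ]
 [-0.13047742 -0.17418648  0.127     ]
 [-0.13155979 -0.12233333  0.127     ]]
[[317.7, 217.4], [313.0, 255.1], [322.1, 214.0], [271.0, 211.6], [292.3, 156.8], [241.0, 209.5], [267.4, 155.4]]
[ 0.26255534 -0.56680908  0.23062559] [[ 0.907  0.42  -0.001]
 [ 0.42  -0.907  0.001]
 [-0.    -0.001 -1.   ]]
```

```bash
python3 - <<'E'
import cv2
a=cv2.imread("pics/side0.png")[145:285,220:360]
cv2.imwrite("pics/sidec.png",cv2.resize(a,None,fx=4,fy=4,interpolation=cv2.INTER_CUBIC))
E
```

```text
(no output)
```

View pics/sidec.png

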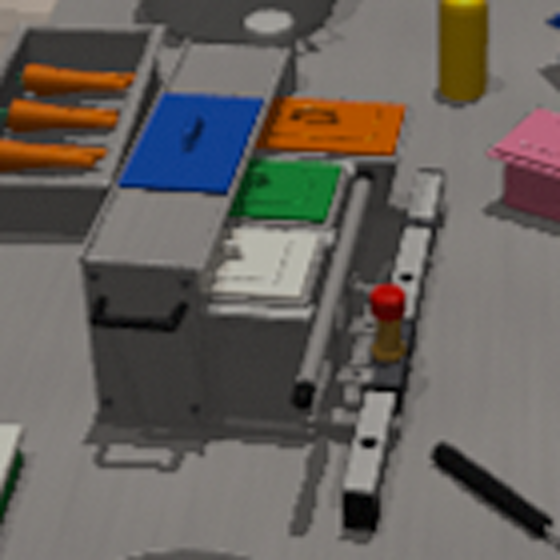

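Side crop: knob (387,292) and holes (406,277) and (369,442) match the projections of my fit to within 1 px. Pan front is at carrier x ≈ -0.131, y ≈ -0.122, so about 43 mm out. Next I turn the tool in line with the carrier and shut the gripper for the push.

Emit:
move_arm(moves=[[[0,0,0],[0,0,9.7],0],[[0,0,0],[0,0,9.7],0],[[0,0,0],[0,0,9.6],0],[[0,0,0],[0,0,0],0]], squeeze=60)

```text
clock: 0.6
position: [0.2627, -0.5669, 0.2309]
ee_rot: [0.999, -0.036, -0.0, -0.0]
ft_force: [0.2, 0.2, -0.1]
grip_width: 0.145
```

```bash
cat >> h.py <<'E'
def to(P):
    s=np.load("pose.npy"); o=get_obs(); r=R.from_quat(o["ee_rot"])
    g=R.from_euler("z",s[2])*R.from_euler("x",np.pi)
    print("t",round(o["clock"],2),"carrier",(R.from_euler("z",-s[2]).apply(o["position"]-[s[0],s[1],0])).round(4),
     "units",(r.inv().apply(c2w(s,P)[0]-o["position"])/.025).round(2),"turn",np.degrees((r.inv()*g).as_rotvec()).round(2),
     "F",np.round(R.from_euler("z",-s[2]).apply(o["ft_force"]),1),"w",round(o["grip_width"],3))
E
python3 -c "
from h import *
to([-.175,-.122,.231])"
```

```text
t 0.6 carrier [-0.3239 -0.5689  0.2309] units [  5.96 -17.87   0.  ] turn [-0.03  0.03  0.03] F [ 0.1  0.3 -0.1] w 0.145
```

Emit:
move_arm(moves=[[[0.33,-1,0],[0,0,0],0],[[0.33,-1,0],[0,0,0],0],[[0.33,-1,0],[0,0,0],0],[[0.33,-1,0],[0,0,0],0],[[0.33,-1,0],[0,0,0],0]])

```text
clock: 1.23
position: [0.3131, -0.4445, 0.2312]
ee_rot: [0.999, -0.034, -0.0, -0.0]
ft_force: [1.0, 0.0, 0.2]
grip_width: -0.005
```

Emit:
move_arm(moves=[[[0.33,-1,0],[0,0,0],0],[[0.33,-1,0],[0,0,0],0],[[0.33,-1,0],[0,0,0],0],[[0.33,-1,0],[0,0,0],0],[[0.33,-1,0],[0,0,0],0]])

```text
clock: 1.85
position: [0.3633, -0.3229, 0.2313]
ee_rot: [0.999, -0.034, -0.0, 0.0]
ft_force: [0.1, -0.3, -0.2]
grip_width: -0.0
```

Emit:
move_arm(moves=[[[0.33,-1,0],[0,0,0],0],[[0.33,-1,0],[0,0,0],0],[[0.33,-1,0],[0,0,0],0],[[0.33,-1,0],[0,0,0],0],[[0.33,-1,0],[0,0,0],0]])

```text
clock: 2.48
position: [0.4134, -0.2012, 0.2313]
ee_rot: [0.999, -0.034, 0.0, 0.0]
ft_force: [0.1, 0.5, 0.5]
grip_width: -0.0
```

Emit:
move_arm(moves=[[[0.33,-1,0],[0,0,0],0],[[0.33,-1,0],[0,0,0],0],[[0.33,-0.87,0],[0,0,0],0],[[0,0,0],[0,0,0],0]])

```text
clock: 2.98
position: [0.4436, -0.1308, 0.2313]
ee_rot: [0.999, -0.033, 0.0, -0.0]
ft_force: [-0.5, -0.5, -0.5]
grip_width: 0.002
```

```bash
python3 -c "
from h import *
to([-.175,-.122,.108])"
```

```text
t 2.98 carrier [-0.1747 -0.121   0.2313] units [-0.01  0.04  4.93] turn [-0.   -0.01  0.35] F [-0.5 -0.6 -0.5] w 0.002
```

Descend, then push forward to carrier x ≈ -0.100, with the force checked at each step.

Emit:
move_arm(moves=[[[0,0.04,1],[0,0,0],0],[[0,0,1],[0,0,0],0],[[0,0,1],[0,0,0],0],[[0,0,1],[0,0,0],0],[[0,0,0.9],[0,0,0],0]])

```text
clock: 3.6
position: [0.4424, -0.1344, 0.1079]
ee_rot: [0.999, -0.035, -0.0, 0.0]
ft_force: [0.6, -1.1, 1.1]
grip_width: 0.001
```

Emit:
move_arm(moves=[[[0.5,0,0],[0,0,0],0],[[0.5,0,0],[0,0,0],0],[[0.4,0,0],[0,0,0],0],[[0.4,0,0],[0,0,0],0]])

```text
clock: 4.1
position: [0.4879, -0.1368, 0.1094]
ee_rot: [0.999, -0.036, -0.001, 0.0]
ft_force: [-7.1, 0.1, 6.5]
grip_width: -0.001
```

```bash
python3 -c "
from h import *
to([-.099,-.122,.108])"
```

```text
t 4.1 carrier [-0.1301 -0.1238  0.1094] units [ 1.25 -0.07  0.05] turn [ 0.03  0.11 -0.03] F [-7.1 -0.4  6.5] w -0.001
```

Emit:
move_arm(moves=[[[0.25,-0.05,0],[0,0,0],0],[[0.25,0,0],[0,0,0],0],[[0.25,0,0],[0,0,0],0],[[0.2,0,0],[0,0,0],0],[[0,0,0],[0,0,0],0]])

```text
clock: 4.72
position: [0.5122, -0.1373, 0.1093]
ee_rot: [0.999, -0.036, -0.0, 0.0]
ft_force: [-4.6, -0.2, 2.7]
grip_width: 0.0
```

```bash
python3 -c "
from h import *
import cv2
to([-.099,-.122,.108])
a=camera('side')[145:245,240:360,::-1];cv2.imwrite('pics/s2.png',cv2.resize(a,None,fx=5,fy=5,interpolation=2))
s=np.load('pose.npy');P=[[-.088,-.173,.127],[-.088,-.067,.127]]
print((proj('side',c2w(s,P))-[240,145])*5)"
```

```text
t 4.72 carrier [-0.1058 -0.1225  0.1093] units [ 0.27 -0.02  0.05] turn [ 0.02  0.01 -0.02] F [-4.6 -0.6  2.7] w 0.0
[[359.16515861 129.98671175]
 [339.02800528 198.3971693 ]]
```

View pics/s2.png

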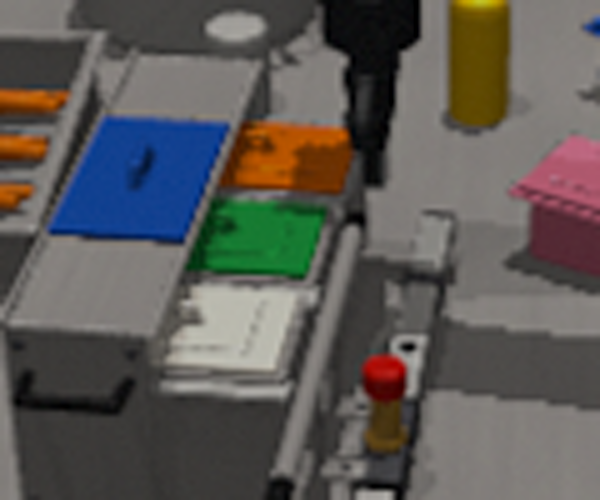

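The pan has moved back but its orange front at (350,160) still stands slightly ahead of the green one, and the force is only sliding friction. I'll keep pushing until the force rises.

Emit:
move_arm(moves=[[[0.12,0,0],[0,0,0],0],[[0.12,0,0],[0,0,0],0],[[0,0,0],[0,0,0],0]])

```text
clock: 5.15
position: [0.5174, -0.1376, 0.1092]
ee_rot: [0.999, -0.036, -0.0, 0.0]
ft_force: [-6.9, 0.5, 5.2]
grip_width: -0.003
```

Emit:
move_arm(moves=[[[0.1,0,0],[0,0,0],0],[[0.1,0,0],[0,0,0],0],[[0,0,0],[0,0,0],0]])

```text
clock: 5.52
position: [0.521, -0.1379, 0.1089]
ee_rot: [0.999, -0.036, -0.002, 0.0]
ft_force: [-13.3, 0.7, 9.4]
grip_width: -0.002
```

```bash
python3 -c "
from h import *
to([-.099,-.122,.108])"
```

```text
t 5.53 carrier [-0.097  -0.1225  0.1089] units [-0.08 -0.02  0.04] turn [ 0.02  0.24 -0.05] F [-13.4  -0.2   9.4] w -0.002
```

Emit:
move_arm(moves=[[[0.12,0,0],[0,0,0],0],[[0.1,0,0],[0,0,0],0],[[0,0,0],[0,0,0],0]])

```text
clock: 5.9
position: [0.5213, -0.138, 0.1085]
ee_rot: [0.999, -0.037, -0.008, 0.0]
ft_force: [-42.8, 5.9, 30.6]
grip_width: 0.0
```

```bash
python3 -c "
from h import *
to([-.175,-.122,.108])"
```

```text
t 5.9 carrier [-0.0966 -0.1226  0.1085] units [-3.13 -0.02  0.07] turn [ 0.04  0.89 -0.08] F [-43.1   2.8  30.6] w 0.0
```

Force climbs from 13 to 43 N with no motion, so the pan is at the back panel. I'll back off, rise, move over to the knob and open.

Emit:
move_arm(moves=[[[-0.25,0,0],[0,0,0],0],[[-0.5,0,0],[0,0,0],0],[[-1,0,0],[0,0,0],0],[[-0.6,0,-1],[0,0,0],0],[[0,0,-1],[0,0,0],0]])

```text
clock: 6.52
position: [0.4688, -0.1339, 0.1596]
ee_rot: [0.999, -0.036, 0.0, 0.0]
ft_force: [0.6, 0.1, 0.3]
grip_width: 0.003
```

Emit:
move_arm(moves=[[[0,-1,-0.2],[0,0,0],1],[[0,-1,0],[0,0,0],1],[[0,-1,0],[0,0,0],1],[[0,-1,0],[0,0,0],1],[[0,-1,0],[0,0,0],1]])

```text
clock: 7.15
position: [0.4789, -0.0084, 0.1641]
ee_rot: [0.999, -0.036, 0.001, 0.0]
ft_force: [-0.8, -0.6, -0.3]
grip_width: 0.999
```

Emit:
move_arm(moves=[[[0,-1,0],[0,0,0],1],[[0,-1,0],[0,0,0],1],[[0,-1,0],[0,0,0],1],[[0,-1,0],[0,0,0],1],[[0,0,0],[0,0,0],1]])

```text
clock: 7.78
position: [0.4859, 0.0925, 0.1641]
ee_rot: [0.999, -0.034, 0.001, -0.0]
ft_force: [-0.5, -0.0, 0.2]
grip_width: 0.999
```

```bash
python3 -c "
from h import *
import cv2
to([-.15,.12,.162])
a=camera('top')[90:215,225:425,::-1];cv2.imwrite('pics/t3.png',cv2.resize(a,None,fx=4,fy=4,interpolation=2))"
```

```text
t 7.78 carrier [-0.1485  0.1048  0.1641] units [-0.06 -0.61  0.09] turn [-0.06 -0.07  0.16] F [-0.5 -0.1  0.2] w 0.999
```

View pics/t3.png

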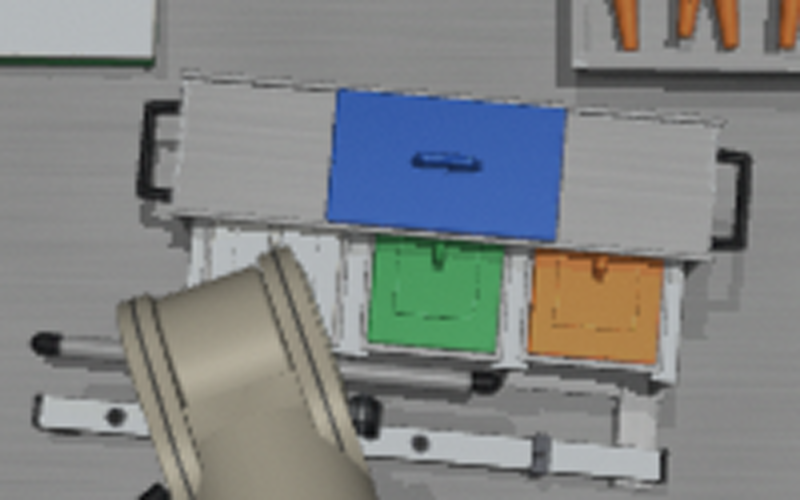

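Orange front edge (595,362) lines up with the green one (433,350) along the carrier's direction, so the pan is home. The bar is untouched. Now go down over the knob and grip.

Emit:
move_arm(moves=[[[-0.06,-0.61,0],[0,0,0],1],[[0,0,0.8],[0,0,0],1],[[0,0,0.8],[0,0,0],1],[[0,0,0],[0,0,0],1]])

```text
clock: 8.32
position: [0.4846, 0.1057, 0.1228]
ee_rot: [0.999, -0.036, -0.001, 0.0]
ft_force: [-0.7, 0.2, 0.6]
grip_width: 1.0
```

```bash
python3 -c "
from h import *
to([-.15,.12,.079])"
```

```text
t 8.32 carrier [-0.1508  0.1179  0.1228] units [ 0.04 -0.09  1.75] turn [ 0.02  0.13 -0.06] F [-0.8  0.2  0.6] w 1.0
```

Emit:
move_arm(moves=[[[0.04,-0.07,0.6],[0,0,0],1],[[0,0,0.6],[0,0,0],1],[[0,0,0.5],[0,0,0],1],[[0,0,0],[0,0,0],1]])

```text
clock: 8.82
position: [0.4858, 0.1073, 0.0801]
ee_rot: [0.999, -0.036, -0.001, 0.0]
ft_force: [0.0, -0.5, 0.3]
grip_width: 0.999
```

Emit:
move_arm(moves=[[[0,0,0],[0,0,0],0.45],[[0,0,0],[0,0,0],0.3],[[0,0,0],[0,0,0],0.2],[[0,0,0],[0,0,0],0.2],[[0,0,0],[0,0,0],0.2]], squeeze=40)

```text
clock: 9.45
position: [0.4869, 0.1076, 0.0819]
ee_rot: [0.999, -0.036, 0.0, -0.0]
ft_force: [-1.0, 0.1, 6.1]
grip_width: 0.359
```

```bash
python3 -c "
from h import *
to([-.15,.12,.079])"
```

```text
t 9.45 carrier [-0.1486  0.12    0.0819] units [-0.06 -0.    0.11] turn [-0.01 -0.05 -0.04] F [-1.   0.   6.1] w 0.359
```

Gripped at 0.359 (30.5 mm). Lift in small steps.

Emit:
move_arm(moves=[[[0,0,0],[0,0,0],0.2],[[0,0,-0.2],[0,0,0],0.2],[[0,0,-0.2],[0,0,0],0.2],[[0,0,-0.15],[0,0,0],0.2],[[0,0,0],[0,0,0],0.2]], squeeze=70)

```text
clock: 10.07
position: [0.4866, 0.1074, 0.0948]
ee_rot: [0.999, -0.036, 0.0, -0.0]
ft_force: [6.2, 2.0, -11.4]
grip_width: 0.352
```

```bash
python3 -c "
from h import *
to([-.15,.12,.0935])"
```

```text
t 10.07 carrier [-0.1488  0.1197  0.0948] units [-0.05 -0.01  0.05] turn [-0.01 -0.01 -0.04] F [  6.1   2.4 -11.4] w 0.352
```

Lift 12.9 mm with 11.4 N, so the pin is clear. Slide right.

Emit:
move_arm(moves=[[[-0.04,0.3,0.02],[0,0,0],0.2],[[0,0.5,0],[0,0,0],0.2],[[0,0.6,0],[0,0,0],0.2],[[0,0.6,0],[0,0,0],0.2],[[0,0,0],[0,0,0],0.2]])

```text
clock: 10.7
position: [0.4827, 0.0557, 0.0943]
ee_rot: [0.999, -0.037, 0.001, 0.0]
ft_force: [8.5, -1.6, -12.5]
grip_width: 0.351
```

```bash
python3 -c "
from h import *
to([-.15,0,.0935])"
```

```text
t 10.7 carrier [-0.149   0.0679  0.0943] units [-0.03  2.71  0.04] turn [ 0.05 -0.09 -0.16] F [  8.6  -1.  -12.5] w 0.351
```

Emit:
move_arm(moves=[[[0.06,0.6,0],[0,0,0],0.2],[[0,0.6,0],[0,0,0],0.2],[[0,0.6,0],[0,0,0],0.2],[[0,0.5,0],[0,0,0],0.2],[[0,0,0],[0,0,0],0.2]])

```text
clock: 11.32
position: [0.4787, -0.0017, 0.0942]
ee_rot: [0.999, -0.037, -0.001, 0.001]
ft_force: [0.3, -2.0, -11.4]
grip_width: 0.352
```

```bash
python3 -c "
from h import *
to([-.15,0,.0935])"
```

```text
t 11.32 carrier [-0.149   0.0104  0.0942] units [-0.04  0.41  0.03] turn [ 0.08  0.06 -0.15] F [  0.5  -2.  -11.4] w 0.352
```

Emit:
move_arm(moves=[[[0,0.2,0],[0,0,0],0.2],[[0,0.2,0],[0,0,0],0.2],[[0,0,0],[0,0,0],0.2],[[0,0,0],[0,0,0],0.2]])

```text
clock: 11.82
position: [0.4781, -0.0102, 0.0944]
ee_rot: [0.999, -0.036, -0.0, 0.0]
ft_force: [-1.6, -2.2, -11.3]
grip_width: 0.348
```

```bash
python3 -c "
from h import *
to([-.15,-.0003,.082])"
```

```text
t 11.82 carrier [-0.1489  0.0018  0.0944] units [-0.04  0.08  0.49] turn [ 0.05  0.05 -0.05] F [ -1.5  -2.3 -11.3] w 0.348
```

Emit:
move_arm(moves=[[[0,0.1,0],[0,0,0],0.2],[[0,0,0],[0,0,0],0.2],[[0,0,0.12],[0,0,0],0.2],[[0,0,0.12],[0,0,0],0.2],[[0,0,0],[0,0,0],0.2]])

```text
clock: 12.45
position: [0.4781, -0.0122, 0.0883]
ee_rot: [0.999, -0.036, -0.0, -0.0]
ft_force: [-4.7, 1.9, -9.2]
grip_width: 0.352
```

```bash
python3 -c "
from h import *
to([-.15,-.0003,.082])"
```

```text
t 12.45 carrier [-1.488e-01 -1.000e-04  8.830e-02] units [-0.05  0.01  0.25] turn [-0.    0.04 -0.03] F [-4.8  1.5 -9.2] w 0.352
```

Lift is now about 6.4 mm, below the riding level of 8-9 mm, so the pin is entering the hole. Lower the rest.

Emit:
move_arm(moves=[[[0,0,0.12],[0,0,0],0.2],[[0,0,0.12],[0,0,0],0.2],[[0,0,0.06],[0,0,0],0.2],[[0,0,0],[0,0,0],0.2],[[0,0,0],[0,0,0],0.2]])

```text
clock: 13.08
position: [0.4784, -0.0122, 0.082]
ee_rot: [0.999, -0.036, -0.0, 0.0]
ft_force: [-11.0, 1.8, 4.5]
grip_width: 0.35
```

```bash
python3 -c "
from h import *
import cv2
to([-.15,-.0003,.082])
a=camera('side')[140:260,240:384,::-1];cv2.imwrite('pics/s4.png',cv2.resize(a,None,fx=5,fy=5,interpolation=2))
s=np.load('pose.npy');print((proj('side',c2w(s,[[-.15,0,.112],[-.15,0,.09],[-.106,.1,.13],[-.15,.12,.045],[-.15,.24,.045]]))-[240,140])*5)"
```

```text
t 13.07 carrier [-1.485e-01 -1.000e-04  8.200e-02] units [-0.06  0.01  0.  ] turn [ 0.03  0.01 -0.04] F [-11.1   1.1   4.5] w 0.35
[[410.25924202 293.3727502 ]
 [410.32499701 318.83859378]
 [328.55911948 344.65938792]
 [389.1481889  466.3371934 ]
 [365.0277289  575.54369405]]
```

View pics/s4.png

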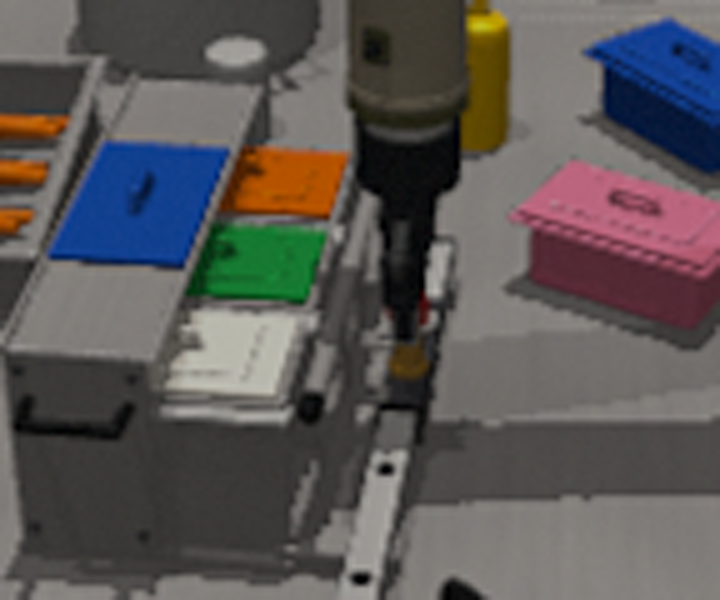

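Emit:
move_arm(moves=[[[-0.08,0,0.04],[0,0,0],0.2],[[0,0,0],[0,0,0],0.2],[[0,0,0],[0,0,0],0.2],[[0,0,0],[0,0,0],0.2]])

```text
clock: 13.62
position: [0.4782, -0.0121, 0.082]
ee_rot: [0.999, -0.036, 0.002, 0.0]
ft_force: [-5.4, 0.9, 5.9]
grip_width: 0.353
```

```bash
python3 -c "
from h import *
to([-.15,-.0003,.082])"
```

```text
t 13.62 carrier [-1.487e-01 -1.000e-04  8.200e-02] units [-0.05  0.01  0.  ] turn [ 0.02 -0.22 -0.04] F [-5.4  0.5  5.9] w 0.353
```

The TCP height no longer changes when I push down harder, and it matches the height at the first grip (82.0 mm against 81.9 mm). The knob is against its bottom stop with the pin fully down, and still gripped.

```bash
python3 -c "
from workcell import hand_in
print(hand_in())"
```

```text
the job is handed in; nothing more can be done
None
```

I handed the job in at about 13.6 s of the 50 s. The orange pan is home, and the keeper pin is down in the next hole with the fingers still holding the knob.

- **Pan:** I pushed it back about 43 mm. It stopped hard, with the force rising from 13 to 43 N without further motion. In the top view its front lines up with the green pan. The later side view, after the slide, shows it still in place.
- **Keeper bar:** I gripped the knob, lifted it 12.9 mm (11.4 N, about full travel) and slid it right. The gripper moved 119.8 mm in all, against 120 mm to the hole.
- **Pin:** At the end the gripper was at 82.0 mm, against 81.9 mm when it first gripped the knob. Pressing down a little harder did not move it. That fits a pin that is fully down. I had no direct reading of the keeper or plunger joints, and I did not try pulling the bar sideways to test the lock.
- **Grip:** The fingers read 0.353 open (about 30 mm) on the 32 mm knob, with a 70 N squeeze.
- **Other things:** The other pans and the spare lid look unmoved in the last side view. The bowl, shaker and spoon were not fully in that crop. I felt no unexpected contact at any point.

No check failed. The one mismatch was in my fit of the carrier's position from the camera, which was off by up to about 3 mm at one shelf corner. At the knob it agreed within 1 mm.

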